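# Sort lift spindles by thread pitch on the gauge stands

## Robot

A 6-joint arm with a two-finger parallel gripper is mounted at the origin on the work surface. World frame = base frame: x ahead of the robot, y to its left, z up, the work surface at z = 0. Lengths are in m, angles in rad, forces in N, time in s.
With the tool pointing down it reaches from about 0.325 to 0.9 m from the base axis. Payload 6.1 kg.
Tool frame: the origin (TCP) lies between the finger pads; the fingertips stand 25 mm ahead of it and the grasp point (between the pads) lies 6 mm ahead of it; z points along the fingers, y is the line along which they close (so a half turn about z gives the same grasp; the last joint's range is limited). The gripper opens to 87 mm and grips with 3 to 60 N. Pads are 19 mm wide; open, the fingers measure 117 mm over their backs; the gripper's body (75 mm by 190 mm) begins 51 mm behind the grasp point.
Start: joints at [1.151, 0.22, 1.526, -0, 1.395, -0.126], TCP at [0.181, 0.598, 0.248] pointing down, gripper open.
Joint ranges: [-2.98, 2.98], [-0.91, 2.08], [0.09, 2.57], [-1.24, 4.39], [0.2, 2.65], [-2.68, 2.68]. Speed limits (rad/s): [2.57, 2.57, 3.01, 3.14, 3.14, 3.14].

## Interface

Orientations are given as a unit quaternion [w, x, y, z].
In Python, from rig import get_obs, optics, workorder gives the robot as it stands. The module is installed in compiled form; this text tells all that it offers.
- The arm moves only by the tool move_arm, never from a script. Its argument "plan" is a list that holds one entry, the list of rows, each a list of 7 numbers: the shift along the tool's x, y, z in mm, then the turn, a rotation vector about the tool's x, y, z in degrees, then the opening, from 0 (shut) to 1 (fully open). A call has 1 to 12 rows; each row is the pose to reach, as a shift and turn from the pose commanded when the call began, along the tool's axes at that moment; what a row does not reach only later rows make up. A row lasts 1/10 s, in which the tool goes at most 50 mm and 8.59 degrees, less where a joint would pass 70% of its speed; a pose out of reach is approached as far as the arm can. A call with a gripper value outside its range is refused whole. The fingers move at their own pace and stop on an object; "squeeze" is the grip in N (left out, the last holds). Time passes only in rows, so rows that repeat a pose let the fingers close. It gives the time, the measured TCP pose, the force, the opening and the grip force at its end, in the units of the state.
- get_obs(): the state, without advancing time (a new reading comes with each control period).
- optics.capture(name): name is "scene" or "side" or "wrist"; returns a dict with "frame" (480x640x3 uint8, blue, green, red), "fx", "fy", "cx", "cy" (pixels), "k1" (the pictures are not rectified: a ray, as slopes to the right and down, at radius r is drawn at 1 + k1 r^2 times it, then the intrinsics apply), "view" (4x4, takes a point from world to camera coordinates). Camera axes: x right, y down, z forward; pixel columns grow to the right and rows downward; lengths in m; the calibration is good to about 2 mm. A picture is of the moment at which its call begins. There is no depth.
- workorder.close_job(): hands the job in; it is judged then, once.
The state is a dict: "t": time; "qpos": joint angles; "joint_velocities": joint speeds; "joint_efforts": joint torques, N m; "eef_pos": TCP position; "orientation": TCP orientation; "wrist_force": force on the tool from outside, world axes, zero at the start; "ft_torque": the same for the moment, N m; "finger_gap": finger opening in m; "grasp_force": force on a finger pad.
Only numpy, scipy, OpenCV 4.12 (cv2) and the standard library are available. Lean on these libraries where they do the work, as an engineer would, in place of code of your own. Each camera call takes 0.05 s, during which the arm holds its last target. There are 200 camera calls.

## Task

Sort the three threaded spindles by their thread pitch: lay the coarse one and the medium one each on the gauge stand whose notched brass plate matches its thread, near the middle and fully down with the teeth in the thread, and lay the odd one, which fits neither gauge, flat in the red reject tray. Set them down gently without forcing them onto the teeth, leave all three released and at rest, and do not disturb the small amber jar and the white pot.

Things in the scene. Friction and masses are not known exactly. Their poses are not given: they have to be found in the camera images.
- spindle_coarse_mid (a point): Coarse threaded spindle: 6 broad rings at 12 mm pitch. This point: on its axis at mid-length; x runs along the axis. Bare aluminium, 124 mm long; the middle 68 mm threaded, 32 mm across the rings, 23 mm at the root; plain ends 18 mm across. About 0.18 kg. Starts lying in a black rest, axis level 50 mm above the table; grip it across the thread, fingers have room below and beside it
- spindle_fine_mid (a point): Medium threaded spindle: 9 rings at 7 mm pitch. This point: on its axis at mid-length; x runs along the axis. Bare aluminium, 124 mm long; the middle 68 mm threaded, 32 mm across the rings, 23 mm at the root; plain ends 18 mm across. About 0.18 kg. Starts lying in a black rest, axis level 50 mm above the table; grip it across the thread, fingers have room below and beside it
- spindle_odd_mid (a point): Odd threaded spindle: 15 narrow rings at 4.5 mm pitch, fits neither gauge. This point: on its axis at mid-length; x runs along the axis. Bare aluminium, 124 mm long; the middle 68 mm threaded, 32 mm across the rings, 23 mm at the root; plain ends 18 mm across. About 0.18 kg. Starts lying in a black rest, axis level 50 mm above the table; grip it across the thread, fingers have room below and beside it
- gauge_coarse_seat (a point): Coarse gauge, 5 teeth at 12 mm pitch, each 3 mm thick, the middle tooth at the middle. This point: where a seated spindle's mid-length on its axis comes, 62 mm above the table; x along the spindle, z up. Tooth tips are 12.2 mm below it: the matching thread drops 3.8 mm over the teeth; another thread, or one half a pitch off along x, stays about 4 mm high
- gauge_fine_seat (a point): Finer gauge, 8 teeth at 7 mm pitch, each 2 mm thick, a gap at the middle. This point: where a seated spindle's mid-length on its axis comes, 62 mm above the table; x along the spindle, z up. Tooth tips are 12.2 mm below it: the matching thread drops 3.8 mm over the teeth; another thread, or one half a pitch off along x, stays about 4 mm high
- reject_tray_floor (a point): centre of the inner floor (4 mm above the table) of the red reject tray, fixed: 160 (its x) by 140 mm (its y) outside, walls 4 mm thick, rim 30 mm above the table. Two ribs 4 mm high and 28 mm apart run along its x in the middle; a spindle laid along them does not roll, its axis about 16 mm above this point
- spindle_coarse: the coarse spindle as a solid (same origin and axes as its mid-length point)
- spindle_fine: the medium spindle as a solid (same origin and axes as its mid-length point)
- spindle_odd: the odd spindle as a solid (same origin and axes as its mid-length point)
- gauge_coarse: the coarse gauge stand, fixed: dark steel base 124 x 60 x 12 mm, origin at the centre of its underside, axes as its seat. V notches 50 mm either side of the middle carry the spindle's plain ends. Between them a brass plate 12 mm thick stands on edge, notched edge up; fingers may straddle it, nothing else within 40 mm of the middle is higher than the base
- gauge_fine: the finer gauge stand, fixed: dark steel base 124 x 60 x 12 mm, origin at the centre of its underside, axes as its seat. V notches 50 mm either side of the middle carry the spindle's plain ends. Between them a brass plate 12 mm thick stands on edge, notched edge up; fingers may straddle it, nothing else within 40 mm of the middle is higher than the base
- small_jar: small amber jar with a white cap, 40 mm across, 55 mm tall, a bystander standing on the table; origin at the centre of its underside
- pot: white pot with a blue cap, 42 mm across, 45 mm tall, a bystander standing on the table; origin at the centre of its underside
There are look-alikes about, which are no part of the job. What is shaped like the gauge_fine but blue or purple is not meant.

How it is judged:
By the outcome, as a careful person would: the job done as asked, in the order asked, and still so for the second after the job is handed in, with the robot touching nothing.
It also fails if it takes over 72 s, if anything falls off the work surface, if the arm or the gripper's body presses on something with over 40 N, if the wrist force passes 120 N, or if a joint passes its speed limit or range.

## Working session

There is one attempt and no reset: what is moved stays moved. The work goes in short steps, Python scripts to look and compute and a tool call to move; the robot and the scene stay as the last step left them, time stands still between calls to the robot, and variables do not carry over. Pictures are saved under pics/ and viewed, at most 10 in all, crops included, and the job is handed in when it is done.

Besides the shell and the picture viewer there is one more tool, called after ">>>" as a command line: name --argument value ..., lists and objects as JSON in quotes. move_arm: Moves the arm, as the interface text tells. Its arguments: {"type":"object","properties":{"plan":{"type":"array"},"squeeze":{"type":"number"}},"required":["plan"]}

```bash
mkdir -p pics
python3 - <<'E'
from rig import get_obs, optics
import cv2,numpy as np
o=get_obs(); print({k:np.round(v,3).tolist() for k,v in o.items()})
for n in ("scene","side","wrist"):
    c=optics.capture(n); cv2.imwrite(f"pics/{n}0.png",c["frame"]); print(n,c["fx"],c["fy"],c["cx"],c["cy"],c["k1"],np.round(c["view"],4).tolist())
E
```

```text
{'t': 0.0, 'qpos': [1.151, 0.221, 1.528, -0.0, 1.395, -0.126], 'joint_velocities': [-0.001, 0.003, 0.001, -0.0, -0.001, 0.0], 'joint_efforts': [0.002, -49.459, -38.74, 0.07, 0.056, -0.0], 'eef_pos': [0.181, 0.598, 0.246], 'orientation': [-0.0, 0.146, 0.989, -0.001], 'wrist_force': [-0.842, -0.108, -0.322], 'ft_torque': [-0.016, -0.018, -0.024], 'grasp_force': 0.0, 'finger_gap': 0.087}
scene 545.626896951627 545.626896951627 323.3968292915439 240.31318477906623 -0.04148473421673833 [[0.0445, 0.999, 0.0043, -0.029], [0.6693, -0.0266, -0.7425, -0.2945], [-0.7417, 0.0359, -0.6698, 1.6541], [0.0, 0.0, 0.0, 1.0]]
side 501.97178417915126 501.97178417915126 315.88278281142044 241.25674993287856 -0.10601994228805249 [[0.7943, -0.6075, -0.0077, -0.3857], [-0.4144, -0.5325, -0.738, 0.2735], [0.4443, 0.5894, -0.6747, 0.8429], [0.0, 0.0, 0.0, 1.0]]
wrist 384.87635134645893 384.87635134645893 317.37381571678225 235.86143062269545 -0.022589712863154632 [[0.29, 0.957, -0.0009, -0.6248], [0.9152, -0.277, 0.2925, -0.0361], [0.2797, -0.0857, -0.9563, 0.3911], [0.0, 0.0, 0.0, 1.0]]
```

View pics/scene0.png

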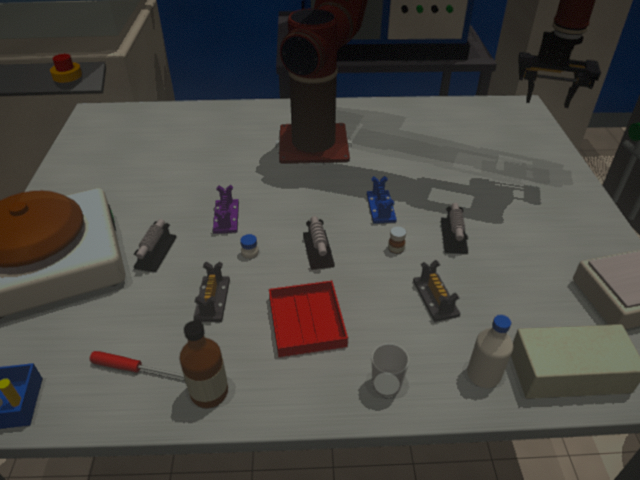

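View pics/side0.png

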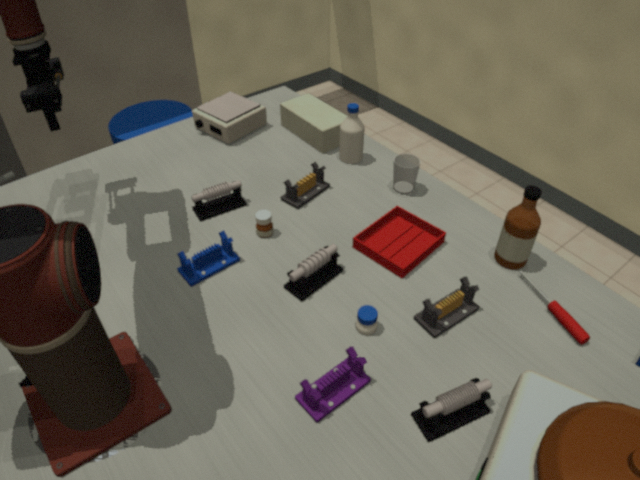

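The scene view shows three spindles at about (153,240), (318,238) and (457,222). The two brass-plate gauges are at (211,293) and (437,290); the purple (226,208) and blue (380,198) stands are look-alikes. The red tray is at (307,318), the amber jar at (397,240) and the white pot at (249,245). The side view shows the same things: spindles at (457,400), (313,268) and (217,197), gauges at (448,305) and (305,185). Next is one enlarged crop to tell the pitches apart.

```bash
cat > h.py <<'E'
from rig import get_obs, optics
import cv2,numpy as np
from scipy.spatial.transform import Rotation as R
def ray(c,p):
    K=np.array([[c["fx"],0,c["cx"]],[0,c["fy"],c["cy"]],[0,0,1.]])
    u=cv2.undistortPoints(np.array([[p]],float),K,np.array([c["k1"],0,0,0,0.]),).ravel()
    V=np.array(c["view"]); Rm=V[:3,:3]; o=-Rm.T@V[:3,3]; d=Rm.T@np.array([u[0],u[1],1]); return o,d
def onz(c,p,z):
    o,d=ray(c,p); return o+d*(z-o[2])/d[2]
def proj(c,P):
    V=np.array(c["view"]); q=V[:3,:3]@np.array(P)+V[:3,3]; u=q[:2]/q[2]; u=u*(1+c["k1"]*(u@u)); return np.array([c["fx"]*u[0]+c["cx"],c["fy"]*u[1]+c["cy"]])
def pose():
    o=get_obs(); w,x,y,z=o["orientation"]; return np.array(o["eef_pos"]),R.from_quat([x,y,z,w])
E
python3 - <<'E'
from h import *
s=cv2.imread("pics/scene0.png"); d=cv2.imread("pics/side0.png")
def t(im,x,y): return cv2.resize(im[y-30:y+30,x-40:x+40],(265,200),interpolation=cv2.INTER_CUBIC)
a=np.vstack([np.hstack([t(s,153,240),t(s,318,238),t(s,457,222)]),np.hstack([t(d,455,400),t(d,313,268),t(d,217,197)]),np.hstack([t(d,448,305),t(d,305,185),t(s,437,290)])])
cv2.imwrite("pics/crop1.png",cv2.convertScaleAbs(a,alpha=1.4))
c=optics.capture("scene")
for n,p,z in [("spL",(153,240),.05),("spM",(318,235),.055),("spR",(457,220),.055),("gL",(211,290),.04),("gR",(437,287),.04),("tray",(307,318),.004),("jar",(397,240),.03),("pot",(249,245),.03)]: print(n,onz(c,p,z).round(3))
E
```

```text
spL [ 0.479 -0.385  0.05 ]
spM [ 0.483 -0.005  0.055]
spR [0.442 0.329 0.055]
gL [ 0.632 -0.237  0.04 ]
gR [0.643 0.242 0.04 ]
tray [ 0.686 -0.036  0.004]
jar [0.479 0.181 0.03 ]
pot [ 0.483 -0.166  0.03 ]
```

View pics/crop1.png

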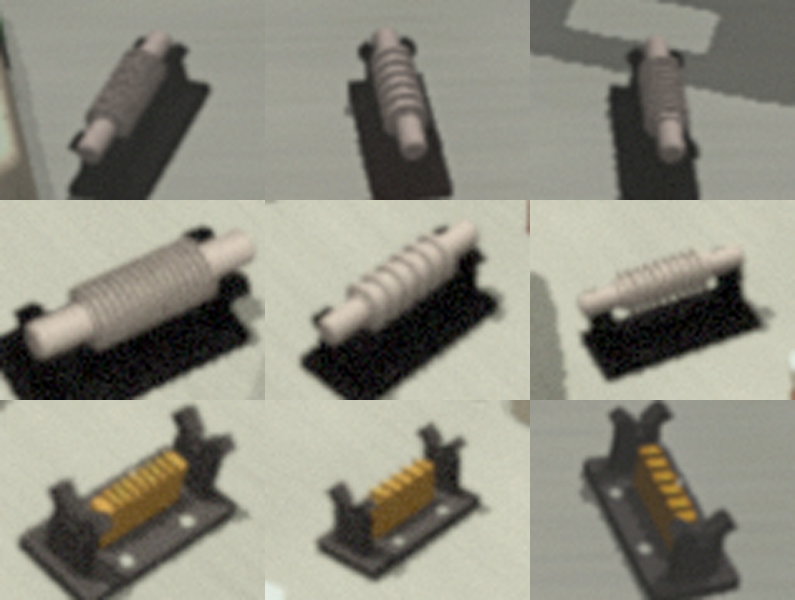

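Reading the crop: the spindle at scene (153,240) has about 15 fine rings, so it is the odd one. (318,238) has 6 broad rings, so it is coarse, and (457,222) has 9 rings, so it is medium. The gauge at scene (211,293) has 8 teeth (finer) and the one at (437,290) has 5 teeth (coarse). Both have dark bases with brass plates; the blue and purple stands are decoys. I start with the coarse spindle.

```bash
cat >> h.py <<'E'
def go(P,ang=None):
    """print shift (mm) and turn (deg about tool z) from present pose to TCP P with tool x axis along world angle ang (mod 180)"""
    p,r=pose(); M=r.as_matrix(); s=M.T@(np.array(P)-p)*1e3
    t=None
    if ang is not None:
        # tilt-correct target: z down, x at ang
        c=[]
        for a in (ang,ang+np.pi):
            X=np.array([np.cos(a),np.sin(a),0]); Z=np.array([0,0,-1.]); T=np.c_[X,np.cross(Z,X),Z]
            c.append(np.degrees((r.inv()*R.from_matrix(T)).as_rotvec()))
        t=min(c,key=np.linalg.norm)
    print("shift",s.round(1),"turn",None if t is None else t.round(2))
E
python3 - <<'E'
from h import *
c=optics.capture("scene")
for n,a,b in [("odd",(160.7,222),(140.8,255.3)),("coarse",(314.2,218.6),(321.8,253.3)),("med",(454.8,205.6),(459.3,237.9))]:
    A,B=onz(c,a,.05),onz(c,b,.05); d=B-A; print(n,((A+B)/2).round(3),np.linalg.norm(d).round(3),np.degrees(np.arctan2(d[1],d[0])).round(1))
p,r=pose(); w=optics.capture("wrist"); V=np.array(w["view"]); o=-V[:3,:3].T@V[:3,3]
print("cam in tool",r.inv().apply(o-p).round(4),"\n",(V[:3,:3]@r.as_matrix()).round(3)); print(r.as_matrix().round(3))
E
```

```text
odd [ 0.472 -0.391  0.05 ] 0.117 -12.0
coarse [ 0.478 -0.005  0.05 ] 0.123 6.1
med [0.44 0.33 0.05] 0.121 -7.8
cam in tool [ 0.0796  0.0005 -0.1374] 
 [[-0.     1.    -0.001]
 [-0.956 -0.001 -0.293]
 [-0.293  0.001  0.956]]
[[-0.957  0.29  -0.   ]
 [ 0.29   0.957 -0.001]
 [ 0.    -0.001 -1.   ]]
```

Run:
```python
from h import *
go([.478,-.005,.20],np.radians(6.1))
```

```text
shift [-459.  -491.1   47.4] turn [-3.000e-02 -1.000e-02 -2.293e+01]
```

>>> move_arm --plan '[[[-459,-491,47,0,0,-23,1],[-459,-491,47,0,0,-23,1],[-459,-491,47,0,0,-23,1],[-459,-491,47,0,0,-23,1],[-459,-491,47,0,0,-23,1],[-459,-491,47,0,0,-23,1],[-459,-491,47,0,0,-23,1],[-459,-491,47,0,0,-23,1],[-459,-491,47,0,0,-23,1],[-459,-491,47,0,0,-23,1],[-459,-491,47,0,0,-23,1],[-459,-491,47,0,0,-23,1]]]'

```text
t: 1.5
eef_pos: [0.4459, 0.0599, 0.206]
orientation: [0.001, -0.054, 0.999, 0.0]
wrist_force: [1.2, 0.5, 0.1]
finger_gap: 0.0875
grasp_force: 0.0
```

Run:
```python
from h import *
go([.478,-.005,.20],np.radians(6.1))
```

```text
shift [-24.9 -68.    6.1] turn [-0.    0.07  0.06]
```

>>> move_arm --plan '[[[-25,-68,6,0,0,0,1],[-25,-68,6,0,0,0,1],[-25,-68,6,0,0,0,1],[-25,-68,6,0,0,0,1]]]'

```text
t: 1.9
eef_pos: [0.4772, -0.003, 0.1995]
orientation: [-0.0, -0.053, 0.999, 0.0]
wrist_force: [-0.1, -0.3, -0.3]
finger_gap: 0.0871
grasp_force: 0.0
```

Run:
```python
from h import *
go([.478,-.005,.20],np.radians(6.1))
c=optics.capture("wrist"); cv2.imwrite("pics/w1.png",c["frame"]); print(proj(c,[.478,-.005,.05]))
```

```text
shift [-0.6 -2.1 -0.5] turn [ 0.04 -0.04 -0.02]
[314.26125178 226.33040623]
```

View pics/w1.png

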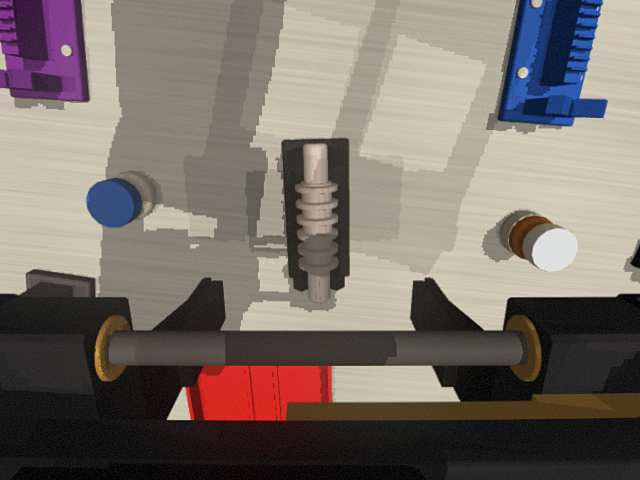

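The wrist view shows the coarse spindle from about (315,144) to (319,301) with 6 rings at rows 187–268. The pot is at (115,202), the jar at (550,248), and decoys sit at the top corners. I'll refine the position from the silhouette.

Run:
```python
from h import *
im=cv2.imread("pics/w1.png").astype(int); g=im.min(axis=2)
for r in range(138,308,2):
    row=g[r,285:350]; b=np.where(row>60)[0]
    print(r,(b.min()+285,b.max()+285,len(b)) if len(b) else None, im[r,317].tolist(), end=" | " if r%8 else "\n")
```

```text
138 (np.int64(285), np.int64(349), 65) [128, 141, 148] | 140 (np.int64(348), np.int64(349), 2) [39, 46, 47] | 142 (np.int64(296), np.int64(349), 4) [56, 58, 64] | 144 (np.int64(294), np.int64(349), 27) [143, 155, 172]
146 (np.int64(303), np.int64(349), 27) [179, 194, 211] | 148 (np.int64(303), np.int64(349), 27) [191, 208, 218] | 150 (np.int64(303), np.int64(349), 27) [194, 210, 220] | 152 (np.int64(303), np.int64(349), 27) [194, 210, 220]
154 (np.int64(303), np.int64(349), 27) [194, 210, 219] | 156 (np.int64(303), np.int64(349), 27) [180, 196, 215] | 158 (np.int64(303), np.int64(349), 27) [180, 199, 214] | 160 (np.int64(303), np.int64(349), 27) [175, 188, 209]
162 (np.int64(303), np.int64(349), 27) [173, 188, 209] | 164 (np.int64(303), np.int64(349), 27) [153, 165, 185] | 166 (np.int64(303), np.int64(349), 27) [152, 165, 184] | 168 (np.int64(304), np.int64(349), 26) [150, 164, 183]
170 (np.int64(304), np.int64(349), 26) [154, 166, 186] | 172 (np.int64(304), np.int64(349), 26) [150, 163, 183] | 174 (np.int64(304), np.int64(349), 26) [155, 166, 187] | 176 (np.int64(304), np.int64(349)
[... 2952 characters left out ...]
 37) [129, 143, 157] | 284 (np.int64(285), np.int64(349), 37) [128, 139, 155] | 286 (np.int64(285), np.int64(349), 37) [125, 135, 151] | 288 (np.int64(285), np.int64(349), 41) [129, 138, 153]
290 (np.int64(285), np.int64(349), 60) [127, 139, 154] | 292 (np.int64(285), np.int64(349), 65) [125, 136, 153] | 294 (np.int64(285), np.int64(349), 65) [124, 137, 150] | 296 (np.int64(285), np.int64(349), 65) [129, 138, 153]
298 (np.int64(285), np.int64(349), 65) [125, 137, 152] | 300 (np.int64(285), np.int64(349), 65) [128, 140, 155] | 302 (np.int64(285), np.int64(349), 65) [113, 123, 135] | 304 (np.int64(285), np.int64(349), 65) [117, 130, 133]
306 (np.int64(285), np.int64(349), 65) [116, 128, 132] |
```

Run:
```python
from h import *
c=optics.capture("wrist"); im=c["frame"]; m=(im.min(axis=2)>60)
def ctr(r):
    a=m[r,285:345]; x=317-285; l=x
    while a[l-1]: l-=1
    q=x
    while a[q+1]: q+=1
    return 285+(l+q)/2
C={r:ctr(r) for r in (187,203,219,234,249,263)}; print(C)
pts=np.array([onz(c,(C[r],r+0.),.052) for r in C]); print(pts.round(4).tolist())
k=np.polyfit(pts[:,0],pts[:,1],1); print("mean",pts.mean(0).round(4),"ang",np.degrees(np.arctan(k[0])))
```

```text
{187: 315.0, 203: 315.5, 219: 316.0, 234: 316.5, 249: 316.5, 263: 317.0}
[[0.447, -0.007, 0.052], [0.4591, -0.0054, 0.052], [0.4714, -0.0037, 0.052], [0.4833, -0.002, 0.052], [0.4955, -0.0007, 0.052], [0.5071, 0.0009, 0.052]]
mean [ 0.4772 -0.003   0.052 ] ang 7.478371072536902
```

Run:
```python
from h import *
go([.4772,-.0030,.056],np.radians(7.5))
```

```text
shift [-1.000e-01 -1.100e+00  1.437e+02] turn [ 0.03 -0.01 -1.28]
```

>>> move_arm --plan '[[[0,-1,45,0,0,-1.3,1],[0,-1,90,0,0,-1.3,1],[0,-1,125,0,0,-1.3,1],[0,-1,143.5,0,0,-1.3,1],[0,-1,143.5,0,0,-1.3,1],[0,-1,143.5,0,0,-1.3,0],[0,-1,143.5,0,0,-1.3,0],[0,-1,143.5,0,0,-1.3,0],[0,-1,143.5,0,0,-1.3,0],[0,-1,143.5,0,0,-1.3,0]]]' --squeeze 25

```text
t: 3.0
eef_pos: [0.4781, -0.0041, 0.057]
orientation: [0.001, -0.065, 0.998, -0.0]
wrist_force: [0.1, -0.0, 0.1]
finger_gap: 0.0547
grasp_force: 0.0
```

Run:
```python
from h import *
go([.4772,-.0030,.056],np.radians(7.5))
go([.64,.242,.20],np.radians(7.5))
# gauge coarse yaw from scene: base far/near ends estimated
c=optics.capture("scene"); s=cv2.imread("pics/scene0.png")
for n,(x0,x1,y0,y1) in {"gL":(190,235,262,322),"gR":(412,462,262,322)}.items():
    h=cv2.cvtColor(s[y0:y1,x0:x1],cv2.COLOR_BGR2HSV); m=cv2.inRange(h,(10,110,60),(30,255,255)); ys,xs=np.nonzero(m)
    P=np.array([onz(c,(x+x0,y+y0),.045) for x,y in zip(xs,ys)]); k=np.polyfit(P[:,0],P[:,1],1); print(n,len(xs),P.mean(0).round(4),np.degrees(np.arctan(k[0])).round(1))
```

```text
shift [0.8 1.2 1. ] turn [-0.02  0.08 -0.04]
shift [-192.7  222.9 -142.9] turn [-0.02  0.08 -0.04]
gL 193 [ 0.6258 -0.2389  0.045 ] -2.1
gR 165 [0.6397 0.2441 0.045 ] 11.6
```

>>> move_arm --plan '[[[0,0,0,0,0,0,0],[0,0,0,0,0,0,0],[0,0,0,0,0,0,0],[0,0,0,0,0,0,0],[0,0,0,0,0,0,0],[0,0,0,0,0,0,0]]]'

```text
t: 3.65
eef_pos: [0.4775, -0.0034, 0.0562]
orientation: [-0.0, -0.065, 0.998, 0.001]
wrist_force: [-0.4, 5.9, 2.2]
finger_gap: 0.0311
grasp_force: 25.0
```

>>> move_arm --plan '[[[0,0,-45,0,0,0,0],[0,0,-90,0,0,0,0],[-30,25,-130,0,0,-1,0],[-65,60,-143,0,0,-3,0],[-100,90,-143,0,0,-3,0],[-135,120,-143,0,0,-3,0],[-165,148,-143,0,0,-3,0],[-185,165,-143,0,0,-3,0],[-185,165,-143,0,0,-3,0],[-185,165,-143,0,0,-3,0],[-185,165,-143,0,0,-3,0]]]'

```text
t: 4.75
eef_pos: [0.6389, 0.1826, 0.1986]
orientation: [-0.001, -0.091, 0.996, -0.0]
wrist_force: [0.1, 0.6, -1.4]
finger_gap: 0.0308
grasp_force: 25.0
```

Run:
```python
from h import *
print(pose()[0].round(4),get_obs()["grasp_force"],get_obs()["finger_gap"])
c=optics.capture("wrist"); cv2.imwrite("pics/w2.png",c["frame"]); print(proj(c,[.64,.244,.05]))
np.save("w2view.npy",c["view"])
```

```text
[0.6389 0.1826 0.1986] 24.983661132864654 0.030753395067358323
[394.37582672 241.07935695]
```

View pics/w2.png

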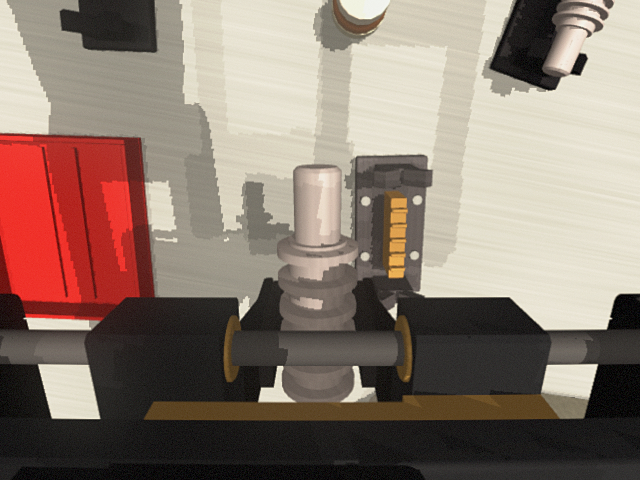

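The wrist view shows the coarse spindle held, its free end at (317,168) and first rings at rows 250, 280 and 305. To its right is the coarse gauge, with the plate running from (397,195) to (397,278) and 5 dark tooth lines. The red tray is on the left.

Run:
```python
from h import *
im=cv2.imread("pics/w2.png").astype(int)
h=cv2.cvtColor(im.astype(np.uint8),cv2.COLOR_BGR2HSV); m=cv2.inRange(h,(8,120,50),(32,255,255)); m[:,:360]=0;m[:,440:]=0;m[:180]=0;m[300:]=0
for r in range(190,286):
    xs=np.where(m[r])[0]
    print(r,xs.min() if len(xs) else None,xs.max() if len(xs) else None,im[r,388:408,2].tolist()[::2])
```

```text
190 None None [103, 100, 108, 108, 108, 100, 99, 96, 99, 103]
191 392 397 [116, 119, 120, 121, 119, 118, 97, 100, 97, 97]
192 385 399 [122, 123, 126, 126, 120, 123, 113, 103, 95, 100]
193 385 400 [123, 124, 122, 122, 122, 127, 122, 101, 99, 102]
194 385 401 [119, 124, 123, 120, 122, 123, 123, 114, 96, 101]
195 385 402 [108, 125, 121, 120, 122, 123, 122, 122, 102, 101]
196 385 403 [100, 127, 122, 120, 120, 120, 117, 120, 112, 95]
197 385 404 [97, 115, 121, 122, 118, 113, 115, 114, 115, 120]
198 385 406 [95, 102, 178, 193, 196, 190, 192, 194, 193, 185]
199 385 406 [95, 111, 220, 227, 227, 228, 228, 229, 229, 208]
200 385 406 [93, 114, 230, 225, 226, 224, 224, 223, 226, 211]
201 385 406 [96, 121, 228, 224, 222, 221, 221, 223, 224, 208]
202 384 406 [94, 126, 226, 222, 222, 223, 220, 223, 224, 205]
203 384 406 [92, 127, 226, 223, 222, 219, 222, 222, 223, 193]
204 384 406 [93, 120, 229, 220, 223, 221, 221, 223, 223, 178]
205 384 406 [92, 124, 228, 224, 222, 225, 224, 224, 225, 179]
206 384 406 [94, 128, 230, 228, 227, 226, 229, 228, 228, 182]
207 384 406 [96, 118, 213, 206, 193, 193, 166, 
[... 4088 characters left out ...]
 237, 105, 103]
274 388 403 [150, 238, 234, 234, 234, 235, 235, 238, 98, 99]
275 388 403 [150, 240, 236, 237, 237, 236, 238, 240, 80, 92]
276 388 403 [148, 246, 241, 241, 240, 242, 245, 241, 63, 90]
277 388 403 [117, 196, 196, 195, 196, 187, 175, 161, 51, 88]
278 389 397 [70, 104, 99, 102, 100, 97, 78, 75, 57, 71]
279 None None [54, 51, 57, 55, 51, 51, 53, 56, 55, 63]
280 None None [57, 53, 58, 53, 54, 53, 54, 56, 60, 56]
281 None None [58, 51, 58, 61, 59, 58, 60, 57, 58, 55]
282 None None [60, 56, 59, 56, 56, 56, 62, 60, 60, 57]
283 None None [53, 59, 58, 54, 57, 55, 59, 57, 55, 60]
284 None None [62, 59, 62, 57, 57, 56, 60, 59, 55, 61]
285 None None [53, 60, 58, 58, 57, 56, 58, 58, 57, 57]
```

Run:
```python
from h import *
c=optics.capture("wrist"); c["view"]=np.load("w2view.npy"); p,r=pose(); print(p.round(4))
P=np.array([onz(c,q,.0498) for q in [(400,210.8),(399,225.8),(398.3,240.6),(398,255.1),(397.8,269.2)]]); k=np.polyfit(P[:,0],P[:,1],1)
print(P.round(4).tolist(),"mean",P.mean(0).round(4),"ang",np.degrees(np.arctan(k[0])).round(2))
im=cv2.imread("pics/w2.png").min(axis=2)
for x,y,z in [(62,0,15),(30,-16,6),(30,16,6),(18,-16,6),(18,16,6),(62,-9,6),(62,9,6)]: print((x,y,z),proj(c,p+r.apply(np.array([x,y,z])/1e3)).round(1))
for rr in range(160,312,3): 
    a=np.where(np.abs(np.diff(im[rr,260:375].astype(int)))>22)[0]+260; print(rr,a[[0,-1]].tolist() if len(a) else None,end=" ")
```

```text
[0.6391 0.1825 0.1992]
[[0.6157, 0.2425, 0.0498], [0.6274, 0.2446, 0.0498], [0.6391, 0.247, 0.0498], [0.6509, 0.2496, 0.0498], [0.6625, 0.2524, 0.0498]] mean [0.6391 0.2472 0.0498] ang 11.93
(62, 0, 15) [316.8 165.3]
(30, -16, 6) [276.  250.2]
(30, 16, 6) [357.5 250.3]
(18, -16, 6) [277.  278.5]
(18, 16, 6) [356.6 278.5]
(62, -9, 6) [292.3 168.1]
(62, 9, 6) [341.2 168.2]
160 [350, 356] 163 [351, 356] 166 [295, 356] 169 [292, 356] 172 [292, 362] 175 [292, 354] 178 [292, 354] 181 [292, 354] 184 [263, 354] 187 [262, 371] 190 [262, 354] 193 [261, 354] 196 [263, 366] 199 [263, 371] 202 [263, 370] 205 [262, 372] 208 [263, 371] 211 [263, 354] 214 [270, 372] 217 [272, 354] 220 [269, 371] 223 [270, 354] 226 [288, 372] 229 [288, 356] 232 [340, 354] 235 [342, 354] 238 [354, 371] 241 [338, 338] 244 [320, 370] 247 [276, 276] 250 [276, 276] 253 [276, 370] 256 [277, 372] 259 [353, 371] 262 [351, 354] 265 [338, 354] 268 [280, 371] 271 [277, 323] 274 [277, 322] 277 [265, 322] 280 [262, 362] 283 [261, 356] 286 [260, 355] 289 [260, 352] 292 [283, 351] 295 [353, 353] 298 [279, 354] 301 [279, 355] 304 [278, 356] 307 [278, 356] 310 [279, 355]
```

Run:
```python
from h import *
go([.6391,.2472,.20],np.radians(11.9))
```

```text
shift [-11.7  63.6  -0.8] turn [-0.02 -0.02 -1.5 ]
```

>>> move_arm --plan '[[[-5,32,0,0,0,-1.5,0],[-11.7,63.6,0,0,0,-1.5,0],[-11.7,63.6,45,0,0,-1.5,0],[-11.7,63.6,90,0,0,-1.5,0],[-11.7,63.6,110,0,0,-1.5,0],[-11.7,63.6,110,0,0,-1.5,0],[-11.7,63.6,110,0,0,-1.5,0]]]'

```text
t: 5.55
eef_pos: [0.6398, 0.2478, 0.0901]
orientation: [0.0, -0.104, 0.995, -0.0]
wrist_force: [0.1, 0.4, -0.0]
finger_gap: 0.031
grasp_force: 25.0
```

Run:
```python
from h import *
for i in range(2):
    go([.6391,.2472,.069],np.radians(11.9)); print(pose()[0].round(4)); c=optics.capture("wrist")
cv2.imwrite("pics/w3.png",c["frame"])
```

```text
shift [ 0.8 -0.4 21.1] turn [-0.01  0.03  0.02]
[0.6398 0.2478 0.0901]
shift [ 2.  -0.6 22.5] turn [0.   0.19 0.03]
[0.6409 0.2481 0.0915]
```

```bash
cat >> h.py <<'E'
CT=np.array([.0796,.0005,-.1374])
def fromview(c):
    V=np.array(c["view"]); RT=V[:3,:3].T@np.array([[0,1,0],[-.956,0,-.293],[-.293,0,.956]]); return -V[:3,:3].T@V[:3,3]-RT@CT
E
python3 - <<'E'
from h import *
for i in range(5):
    p,_=pose(); c=optics.capture("wrist"); print(p.round(4),fromview(c).round(4),get_obs()["wrist_force"].round(1) if hasattr(get_obs()["wrist_force"],'round') else "")
V=np.load("w2view.npy"); print(fromview({"view":V}).round(4))
E
```

```text
[0.6414 0.2484 0.0923] [0.6416 0.248  0.0923] [ 0.2  1.5 -1. ]
[0.6414 0.2485 0.0924] [0.6416 0.2481 0.0924] [ 0.2 -0.1 -1.2]
[0.6412 0.2485 0.0922] [0.6415 0.2481 0.0922] [-1.1 -0.4 -1.7]
[0.641  0.2485 0.0918] [0.6412 0.2482 0.0918] [-0.3 -0.1 -1.9]
[0.6406 0.2485 0.0913] [0.6408 0.2481 0.0913] [ 0.  -0.1 -1.8]
[0.6391 0.1823 0.1986]
```

>>> move_arm --plan '[[[0,0,0,0,0,0,0],[0,0,0,0,0,0,0],[0,0,0,0,0,0,0],[0,0,0,0,0,0,0]]]'

```text
t: 6.3
eef_pos: [0.6394, 0.2484, 0.0891]
orientation: [-0.0, -0.104, 0.995, -0.0]
wrist_force: [-0.9, 0.5, -2.3]
finger_gap: 0.0311
grasp_force: 25.0
```

Run:
```python
from h import *
for i in range(4):
    go([.6391,.2472,.0685],np.radians(11.9)); c=optics.capture("wrist")
```

```text
shift [ 0.6 -1.1 20.6] turn [-0.   -0.01  0.07]
shift [ 0.6 -1.  20.6] turn [-0.   -0.01  0.07]
shift [ 0.6 -1.  20.6] turn [-0.   -0.01  0.07]
shift [ 0.6 -1.  20.6] turn [-0.   -0.01  0.07]
```

Settled now. I'll lower slowly to just above tooth contact, then on down.

>>> move_arm --plan '[[[0.6,-1,6,0,0,0,0],[0.6,-1,11,0,0,0,0],[0.6,-1,14,0,0,0,0],[0.6,-1,16,0,0,0,0],[0.6,-1,17,0,0,0,0],[0.6,-1,18,0,0,0,0],[0.6,-1,18,0,0,0,0],[0.6,-1,18,0,0,0,0]]]'

```text
t: 7.3
eef_pos: [0.6393, 0.2473, 0.0715]
orientation: [0.0, -0.104, 0.995, 0.0]
wrist_force: [-0.5, 0.2, -1.4]
finger_gap: 0.0308
grasp_force: 25.0
```

Run:
```python
from h import *
for i in range(3):
    go([.6391,.2472,.068],np.radians(11.9)); print(np.round(get_obs()["wrist_force"],1)); c=optics.capture("wrist")
```

```text
shift [ 0.2 -0.1  3.5] turn [0.   0.02 0.07]
[-0.5  0.2 -1.4]
shift [ 0.2 -0.1  3.5] turn [-0.    0.02  0.07]
[ 0.4  0.7 -1.5]
shift [ 0.2 -0.   3.5] turn [0.   0.02 0.07]
[-0.1 -0.2 -1.5]
```

>>> move_arm --plan '[[[0.2,0,0.7,0,0,0,0],[0.2,0,1.4,0,0,0,0],[0.2,0,2,0,0,0,0],[0.2,0,2,0,0,0,0]]]'

```text
t: 7.85
eef_pos: [0.6388, 0.2472, 0.0691]
orientation: [-0.0, -0.104, 0.995, -0.0]
wrist_force: [-1.1, -1.0, -1.4]
finger_gap: 0.0304
grasp_force: 25.0
```

>>> move_arm --plan '[[[0,0,0.5,0,0,0,0],[0,0,1,0,0,0,0],[0,0,1.4,0,0,0,0],[0,0,1.4,0,0,0,0]]]'

```text
t: 8.25
eef_pos: [0.6391, 0.2472, 0.0685]
orientation: [0.0, -0.104, 0.995, -0.0]
wrist_force: [-1.8, -0.5, 3.2]
finger_gap: 0.0308
grasp_force: 25.0
```

>>> move_arm --plan '[[[0,0,0,0,0,0,0.45],[0,0,0,0,0,0,0.6],[0,0,0,0,0,0,0.6],[0,0,0,0,0,0,0.6],[0,0,-10,0,0,0,0.6],[0,0,-50,0,0,0,0.8],[0,0,-100,0,0,0,1],[0,0,-131,0,0,0,1],[0,0,-131,0,0,0,1],[0,0,-131,0,0,0,1],[0,0,-131,0,0,0,1],[0,0,-131,0,0,0,1]]]'

```text
t: 9.45
eef_pos: [0.6378, 0.2469, 0.1966]
orientation: [-0.002, -0.104, 0.995, -0.0]
wrist_force: [-0.0, 0.3, -0.8]
finger_gap: 0.086
grasp_force: 0.0
```

Run:
```python
from h import *
c=optics.capture("wrist"); s=optics.capture("side")["frame"]
w=c["frame"][100:330,200:440]
a=np.hstack([cv2.resize(w,None,fx=2.6,fy=2.6)[:598],]); b=cv2.resize(s[150:220,260:345],(200,165),interpolation=cv2.INTER_CUBIC); a[:165,:200]=0; a[:165,:200]=b
cv2.imwrite("pics/chk1.png",a[:,:624]); np.save("w4view.npy",c["view"]); cv2.imwrite("pics/w4.png",c["frame"])
print(proj(c,[.6391,.2472,.062]))
go([.44,.33,.20],np.radians(-7.8))
```

```text
[317.30872606 233.17333886]
shift [176.6 122.3  -2.5] turn [-0.04 -0.17 19.77]
```

View pics/chk1.png

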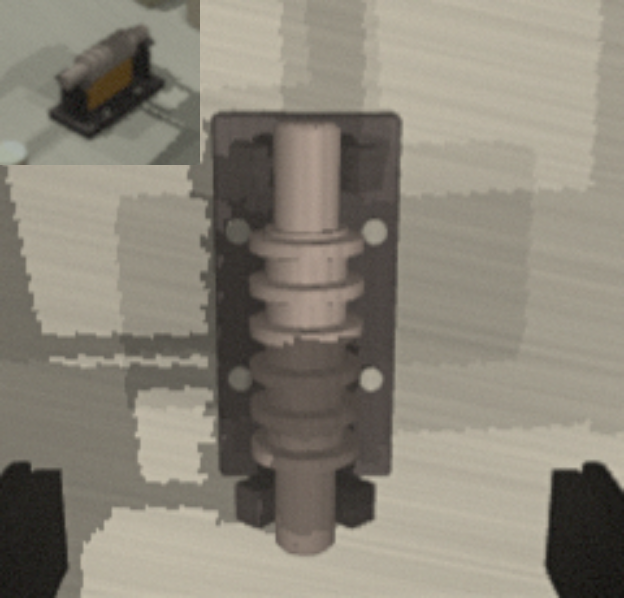

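The coarse spindle lies level in both V notches of the coarse gauge, with its rings centred over the plate (free end at crop (307,125)). It is seated. Next is the medium spindle.

>>> move_arm --plan '[[[176.6,122.3,-2.5,0,0,19.7,1],[176.6,122.3,-2.5,0,0,19.7,1],[176.6,122.3,-2.5,0,0,19.7,1],[176.6,122.3,-2.5,0,0,19.7,1],[176.6,122.3,-2.5,0,0,19.7,1],[176.6,122.3,-2.5,0,0,19.7,1],[176.6,122.3,-2.5,0,0,19.7,1],[176.6,122.3,-2.5,0,0,19.7,1],[176.6,122.3,-2.5,0,0,19.7,1]]]'

```text
t: 10.45
eef_pos: [0.4421, 0.3295, 0.2012]
orientation: [0.0, 0.068, 0.998, -0.0]
wrist_force: [-0.6, 0.2, 0.0]
finger_gap: 0.0867
grasp_force: 0.0
```

```bash
cat >> h.py <<'E'
def rings(c,guess,half=34,W=26,plot=False):
    """image rows/centre cols of silhouette of bright spindle on black rest, near projected guess"""
    im=c["frame"].min(axis=2).astype(float); u,v=proj(c,guess); u=int(round(u)); v=int(round(v)); out=[]
    for r in range(v-100,v+100):
        a=im[r]; t=55; l=q=u
        while l>u-45 and a[l-1]>t: l-=1
        while q<u+45 and a[q+1]>t: q+=1
        # sub-pixel edges
        le=l-(a[l]-t)/(a[l]-a[l-1]) if a[l]!=a[l-1] else l
        re=q+(a[q]-t)/(a[q]-a[q+1]) if a[q]!=a[q+1] else q
        out.append((r,le,re))
    return np.array(out)
E
python3 - <<'E'
from h import *
p,_=pose(); print(p.round(4))
c=optics.capture("wrist"); cv2.imwrite("pics/w5.png",c["frame"]); np.save("w5view.npy",c["view"])
o=rings(c,[.44,.33,.05]); print(proj(c,[.44,.33,.05]).round(1))
for a in o[10:190]: print(int(a[0]),a[1].round(1),a[2].round(1),end="; ")
E
```

```text
[0.4421 0.3295 0.2012]
[317.  222.3]
132 272.0 470.0; 133 272.0 308.5; 134 258.8 309.5; 135 272.0 398.0; 136 345.0 321.4; 137 314.8 319.6; 138 308.0 330.1; 139 307.0 331.3; 140 306.2 331.8; 141 306.2 331.9; 142 306.0 331.9; 143 306.4 331.8; 144 306.5 331.8; 145 306.6 331.9; 146 306.6 331.9; 147 306.9 331.9; 148 306.9 331.8; 149 306.8 331.8; 150 306.9 331.8; 151 306.9 331.8; 152 307.1 331.7; 153 307.0 331.8; 154 307.1 331.8; 155 307.0 331.8; 156 307.1 331.8; 157 307.0 331.8; 158 307.0 331.8; 159 307.0 331.7; 160 306.9 331.7; 161 307.1 331.7; 162 307.1 331.8; 163 307.2 331.7; 164 307.2 331.8; 165 307.3 331.7; 166 307.2 331.7; 167 307.2 331.7; 168 307.3 331.7; 169 307.2 331.7; 170 307.4 331.7; 171 307.3 331.7; 172 307.2 331.7; 173 307.4 331.7; 174 307.4 331.7; 175 307.2 333.3; 176 304.5 334.5; 177 304.1 334.8; 178 304.2 334.8; 179 304.3 334.8; 180 304.4 334.7; 181 304.3 335.0; 182 300.7 339.2; 183 298.6 340.5; 184 298.1 340.8; 185 298.1 340.8; 186 298.4 340.6; 187 299.2 339.8; 188 301.0 336.8; 189 304.2 334.8; 190 304.5 335.7; 191 301.4 339.2; 192 299.2 340.6; 193 298.4 340.7; 194 298.5
[... 1296 characters left out ...]
.4; 271 309.1 331.5; 272 309.1 331.4; 273 309.2 331.5; 274 309.3 331.4; 275 309.1 331.4; 276 309.2 331.5; 277 309.2 331.4; 278 309.3 331.4; 279 309.2 331.6; 280 309.1 331.5; 281 309.3 331.6; 282 309.2 331.6; 283 309.2 331.4; 284 309.2 331.5; 285 308.5 332.7; 286 306.5 334.7; 287 220.0 259.0; 288 323.0 260.0; 289 258.5 362.0; 290 254.0 262.0; 291 221.0 309.5; 292 272.0 310.5; 293 254.0 309.0; 294 298.0 398.3; 295 272.0 362.0; 296 298.0 327.3; 297 259.0 308.5; 298 323.0 380.0; 299 253.3 255.0; 300 217.0 256.0; 301 272.0 396.3; 302 279.7 345.5; 303 297.0 311.0; 304 323.0 341.2; 305 272.0 253.0; 306 282.2 362.0; 307 245.5 466.0; 308 244.5 414.0; 309 272.0 362.0; 310 298.5 328.7; 311 288.7 329.0;
```

```bash
cat >> h.py <<'E'
def fitline(c,pts,z):
    P=np.array([onz(c,q,z) for q in pts]); k=np.polyfit(P[:,0],P[:,1],1); a=np.arctan(k[0])
    s=(P-P.mean(0))[:,:2]@[np.cos(a),np.sin(a)]
    print("mean",P.mean(0).round(4),"ang",np.degrees(a).round(2),"spacing",(np.diff(s)*1e3).round(1)); return P.mean(0),a
E
python3 - <<'E'
from h import *
c=optics.capture("wrist"); c["view"]=np.load("w5view.npy")
R_=[(184.7,319.45),(194,319.6),(203,319.75),(212,319.85),(221,320),(229.7,320.1),(238,320.2),(246.4,320.2),(254.7,320.0)]
m,a=fitline(c,[(u,v) for v,u in R_],.052)
for i in range(3): go([m[0],m[1],.056],a); optics.capture("wrist")
E
```

```text
mean [0.4386 0.3325 0.052 ] ang -7.2 spacing [7.1 6.9 7.  7.1 7.  6.7 6.9 6.9]
shift [  3.5   2.4 145.1] turn [-0.02 -0.01 -0.61]
shift [  3.3   2.4 145.1] turn [-0.01 -0.01 -0.6 ]
shift [  3.1   2.3 145.1] turn [-0.01 -0.01 -0.59]
```

>>> move_arm --plan '[[[3,2.3,45,0,0,-0.6,1],[3,2.3,90,0,0,-0.6,1],[3,2.3,125,0,0,-0.6,1],[3,2.3,140,0,0,-0.6,1],[3,2.3,145,0,0,-0.6,0.8],[3,2.3,145,0,0,-0.6,0.6],[3,2.3,145,0,0,-0.6,0.6],[3,2.3,145,0,0,-0.6,0.6],[3,2.3,145,0,0,-0.6,0.6],[3,2.3,145,0,0,-0.6,0.6]]]' --squeeze 25

```text
t: 11.7
eef_pos: [0.4387, 0.3332, 0.0572]
orientation: [0.001, 0.062, 0.998, 0.0]
wrist_force: [0.0, 0.6, 0.0]
finger_gap: 0.0538
grasp_force: 0.0
```

Run:
```python
from h import *
for i in range(3): go([.4386,.3325,.056],np.radians(-7.2)); optics.capture("wrist")
```

```text
shift [-0.  -0.7  1.2] turn [0.05 0.07 0.07]
shift [-0.2 -0.6  1. ] turn [0.04 0.05 0.07]
shift [-0.3 -0.5  0.8] turn [0.02 0.03 0.07]
```

>>> move_arm --plan '[[[0,-0.4,0,0,0,0,0],[0,-0.4,0,0,0,0,0],[0,-0.4,0,0,0,0,0],[0,-0.4,0,0,0,0,0],[0,-0.4,0,0,0,0,0],[0,-0.4,0,0,0,0,0],[0,-0.4,0,0,0,0,0]]]'

```text
t: 12.55
eef_pos: [0.438, 0.3321, 0.0563]
orientation: [-0.0, 0.062, 0.998, -0.0]
wrist_force: [-0.5, -4.2, 1.7]
finger_gap: 0.0306
grasp_force: 25.0
```

Run:
```python
from h import *
for i in range(3): go([.4386,.3325,.056],np.radians(-7.2)); optics.capture("wrist")
a=np.radians(-2); tx=np.array([.6258,-.2389]); off=np.array([-np.sin(a),np.cos(a)])*.065
print(tx+off); go([*(tx+off),.20],a)
```

```text
shift [-0.5  0.4  0.3] turn [-0.05 -0.02  0.07]
shift [-0.5  0.5  0.3] turn [-0.05 -0.02  0.07]
shift [-0.5  0.5  0.2] turn [-0.04 -0.02  0.07]
[ 0.62806847 -0.1739396 ]
shift [-251.4 -478.6 -143.5] turn [-0.05 -0.02 -5.13]
```

>>> move_arm --plan '[[[0,0,-45,0,0,0,0],[0,0,-90,0,0,0,0],[-15,-30,-125,0,0,0,0],[-40,-70,-143.5,0,0,-1,0],[-60,-115,-143.5,0,0,-2,0],[-82,-160,-143.5,0,0,-5,0],[-105,-205,-143.5,0,0,-5,0],[-128,-250,-143.5,0,0,-5,0],[-151,-295,-143.5,0,0,-5,0],[-174,-340,-143.5,0,0,-5,0],[-197,-385,-143.5,0,0,-5,0],[-220,-425,-143.5,0,0,-5,0]]]'

```text
t: 13.9
eef_pos: [0.6043, -0.1181, 0.1996]
orientation: [0.001, 0.019, 1.0, 0.001]
wrist_force: [0.2, 0.8, -0.6]
finger_gap: 0.0305
grasp_force: 25.0
```

>>> move_arm --plan '[[[-20,-30,0,0,0,0,0],[-31,-50,0,0,0,0,0],[-31,-54,0,0,0,0,0],[-31,-54,0,0,0,0,0],[-31,-54,0,0,0,0,0],[-31,-54,0,0,0,0,0],[-31,-54,0,0,0,0,0],[-31,-54,0,0,0,0,0]]]'

```text
t: 14.7
eef_pos: [0.6326, -0.1708, 0.2001]
orientation: [0.0, 0.018, 1.0, -0.0]
wrist_force: [0.1, 0.3, -2.3]
finger_gap: 0.0306
grasp_force: 25.0
```

Run:
```python
from h import *
p,r=pose(); print(p.round(4),get_obs()["finger_gap"],get_obs()["grasp_force"])
c=optics.capture("wrist"); im=c["frame"]; cv2.imwrite("pics/w6.png",im); np.save("w6view.npy",c["view"]); np.save("w6p.npy",p)
u,v=proj(c,[.6258,-.2389,.05]).round().astype(int); print(u,v)
h=cv2.cvtColor(im,cv2.COLOR_BGR2HSV); m=cv2.inRange(h,(8,120,50),(32,255,255)); m[:,:u-30]=0;m[:,u+30:]=0;m[:v-60]=0;m[v+60:]=0
ys,xs=np.nonzero(m); print(xs.min(),xs.max(),ys.min(),ys.max()); 
for y in range(ys.min()-2,ys.max()+3):
    q=np.where(m[y])[0]; a,b=(q.min(),q.max()) if len(q) else (u-9,u+9); mid=(a+b)//2; print(y,a,b,int(im[y,mid-3:mid+4,2].mean()),end="; ")
print()
for x,y,z in [(62,0,15),(62,-9,6),(28,-16,6),(28,16,6),(21,-16,6),(14,-16,6)]: print((x,y,z),proj(c,p+r.apply(np.array([x,y,z])/1e3)).round(1))
g=im.min(axis=2).astype(int); print("col316",[(y,g[y,316]) for y in range(158,176)])
for rr in range(232,300): 
    a=np.where(np.abs(np.diff(g[rr,265:370]))>22)[0]+265; print(rr,a[[0,-1]].tolist() if len(a) else None,end=" ")
```

```text
[ 0.6326 -0.1708  0.2001] 0.030562362854705594 24.986875453032553
228 220
219 246 169 255
167 219 237 84; 168 219 237 92; 169 228 243 111; 170 226 243 115; 171 225 243 112; 172 223 243 112; 173 221 243 120; 174 220 243 142; 175 220 243 149; 176 220 243 147; 177 220 243 148; 178 220 243 148; 179 220 243 145; 180 221 243 141; 181 221 243 142; 182 221 243 141; 183 221 243 128; 184 220 243 123; 185 219 243 140; 186 220 243 140; 187 221 243 137; 188 221 243 140; 189 221 244 142; 190 221 244 141; 191 221 243 142; 192 221 244 130; 193 220 244 117; 194 220 244 135; 195 220 244 137; 196 220 244 133; 197 222 244 136; 198 222 244 141; 199 222 244 141; 200 222 244 141; 201 222 244 129; 202 221 244 115; 203 221 244 134; 204 221 244 141; 205 221 244 134; 206 222 244 135; 207 222 244 142; 208 222 244 143; 209 222 244 143; 210 222 244 124; 211 221 244 113; 212 221 244 136; 213 221 244 143; 214 222 244 143; 215 223 245 143; 216 223 245 143; 217 223 245 142; 218 223 245 137; 219 222 245 122; 220 222 245 118; 221 221 245 140; 222 222 245 141; 223 223 245 144; 224 223 245 149; 225 223 245 150; 226 223 2
[... 1412 characters left out ...]
[274, 358] 254 [274, 358] 255 [274, 358] 256 [274, 358] 257 [274, 358] 258 [274, 358] 259 [274, 358] 260 [274, 358] 261 [274, 357] 262 [274, 357] 263 [274, 356] 264 [274, 355] 265 [274, 354] 266 [274, 355] 267 [274, 356] 268 [274, 356] 269 [274, 357] 270 [274, 357] 271 [273, 357] 272 [267, 357] 273 [277, 357] 274 [277, 357] 275 [277, 357] 276 [277, 357] 277 [265, 368] 278 [265, 368] 279 [272, 362] 280 [272, 362] 281 [280, 354] 282 [279, 354] 283 [279, 355] 284 [278, 355] 285 [278, 356] 286 [278, 356] 287 [277, 357] 288 [278, 356] 289 [277, 356] 290 [277, 356] 291 [278, 356] 292 [277, 356] 293 [278, 356] 294 [278, 356] 295 [278, 355] 296 [279, 355] 297 [280, 354] 298 [280, 354] 299 [280, 354]
```

View pics/w6.png

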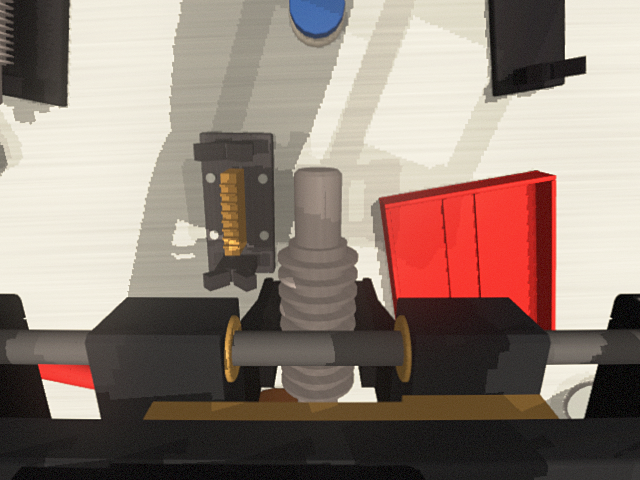

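The wrist view shows the medium spindle held (end at (317,168)). The finer gauge with 8 tooth lines is at (232,212), clear of the tray at right and the pot at the top.

Run:
```python
from h import *
c=optics.capture("wrist"); c["view"]=np.load("w6view.npy"); im=cv2.imread("pics/w6.png")
rows=[]
for r in (184,193,202,211,219.7,228,237,245):
    ys=np.arange(int(r)-2,int(r)+4); x=int(round(227+(r-184)*.06)); pr=np.array([np.median(im[y,x-4:x+5,2]) for y in ys]); w=np.clip(np.median(pr)-pr,0,None); rows.append((w*ys).sum()/w.sum())
rows=np.array(rows); print(rows.round(1))
lef=np.array([219.5,220,220.7,221,221.5,222,222.5,223])
m,a=fitline(c,list(zip(lef+8,rows+2.1)),.0498)
for i in range(2):
    print(pose()[0].round(4)); go([m[0],m[1],.20],a); optics.capture("wrist")
```

```text
[183.6 192.8 201.8 211.1 219.6 228.  236.8 244.9]
mean [ 0.6238 -0.2381  0.0498] ang -2.79 spacing [7.  6.9 7.3 6.8 6.7 7.2 6.7]
[ 0.6326 -0.1712  0.2001]
shift [  6.4 -67.2   0.1] turn [-0.    0.02  0.69]
[ 0.6326 -0.1713  0.2   ]
shift [  6.4 -67.    0. ] turn [-0.    0.01  0.68]
```

>>> move_arm --plan '[[[3,-33,0,0,0,0.7,0],[6.9,-67,0,0,0,0.7,0],[6.9,-67,45,0,0,0.7,0],[6.9,-67,90,0,0,0.7,0],[6.9,-67,108,0,0,0.7,0],[6.9,-67,113,0,0,0.7,0],[6.9,-67,113,0,0,0.7,0],[6.9,-67,113,0,0,0.7,0],[6.9,-67,113,0,0,0.7,0],[6.9,-67,113,0,0,0.7,0],[6.9,-67,113,0,0,0.7,0],[6.9,-67,113,0,0,0.7,0]]]'

```text
t: 16.1
eef_pos: [0.6234, -0.2384, 0.0874]
orientation: [0.0, 0.025, 1.0, -0.0]
wrist_force: [0.8, -0.6, -1.8]
finger_gap: 0.0306
grasp_force: 25.0
```

Run:
```python
from h import *
for i in range(3): go([.6238,-.2381,.072],np.radians(-2.79)); optics.capture("wrist")
```

```text
shift [-0.3  0.3 15.4] turn [-0.02  0.04 -0.04]
shift [-0.5  0.3 15.1] turn [-0.01  0.02 -0.04]
shift [-0.6  0.3 15. ] turn [-0.01  0.01 -0.04]
```

>>> move_arm --plan '[[[0,0.3,5,0,0,0,0],[0,0.3,10,0,0,0,0],[0,0.3,13,0,0,0,0],[0,0.3,14.5,0,0,0,0],[0,0.3,14.5,0,0,0,0],[0,0.3,14.5,0,0,0,0],[0,0.3,14.5,0,0,0,0]]]'

```text
t: 16.95
eef_pos: [0.6234, -0.2381, 0.0726]
orientation: [0.0, 0.025, 1.0, -0.0]
wrist_force: [0.2, -0.4, -1.3]
finger_gap: 0.0304
grasp_force: 25.0
```

Run:
```python
from h import *
for i in range(3): go([.6238,-.2381,.068],np.radians(-2.79)); print(np.round(get_obs()["wrist_force"],1)); optics.capture("wrist")
```

```text
shift [-0.4  0.1  4.6] turn [-0.01  0.03 -0.04]
[ 0.2 -0.4 -1.3]
shift [-0.4  0.   4.6] turn [-0.01  0.02 -0.05]
[ 0.3  0.3 -2.3]
shift [-0.4  0.   4.6] turn [-0.01  0.02 -0.04]
[ 0.1  1.  -0.8]
```

>>> move_arm --plan '[[[0.1,0,0.6,0,0,0,0],[0.1,0,1.2,0,0,0,0],[0.1,0,1.8,0,0,0,0],[0.1,0,1.8,0,0,0,0]]]'

```text
t: 17.5
eef_pos: [0.623, -0.238, 0.0704]
orientation: [-0.0, 0.025, 1.0, 0.0]
wrist_force: [-0.3, 0.2, -0.8]
finger_gap: 0.0307
grasp_force: 25.0
```

>>> move_arm --plan '[[[0,0,0.5,0,0,0,0],[0,0,1,0,0,0,0],[0,0,1.3,0,0,0,0],[0,0,1.3,0,0,0,0]]]'

```text
t: 17.9
eef_pos: [0.6232, -0.2382, 0.0694]
orientation: [0.0, 0.025, 1.0, -0.0]
wrist_force: [0.1, -1.0, -0.7]
finger_gap: 0.0303
grasp_force: 25.0
```

>>> move_arm --plan '[[[0,0,0.4,0,0,0,0],[0,0,0.8,0,0,0,0],[0,0,1.1,0,0,0,0],[0,0,1.1,0,0,0,0]]]'

```text
t: 18.3
eef_pos: [0.6234, -0.2385, 0.0688]
orientation: [0.0, 0.025, 1.0, -0.0]
wrist_force: [-1.6, -2.4, 4.1]
finger_gap: 0.0306
grasp_force: 25.0
```

>>> move_arm --plan '[[[0,0,0,0,0,0,0.45],[0,0,0,0,0,0,0.6],[0,0,0,0,0,0,0.6],[0,0,0,0,0,0,0.6],[0,0,-10,0,0,0,0.6],[0,0,-50,0,0,0,0.8],[0,0,-100,0,0,0,1],[0,0,-131,0,0,0,1],[0,0,-131,0,0,0,1],[0,0,-131,0,0,0,1],[0,0,-131,0,0,0,1],[0,0,-131,0,0,0,1]]]'

```text
t: 19.5
eef_pos: [0.6221, -0.2375, 0.197]
orientation: [-0.002, 0.025, 1.0, 0.001]
wrist_force: [0.2, 0.6, -0.1]
finger_gap: 0.0864
grasp_force: 0.0
```

Run:
```python
from h import *
c=optics.capture("wrist"); s=optics.capture("side")["frame"]
a=cv2.resize(c["frame"][100:330,200:440],None,fx=2.6,fy=2.6); a[:240,:280]=cv2.resize(s[265:340,405:492],(280,240),interpolation=cv2.INTER_CUBIC)
cv2.imwrite("pics/chk2.png",a); print(proj(c,[.6238,-.2381,.062]))
go([.472,-.391,.20],np.radians(-12))
```

```text
[315.7901722  233.61402042]
shift [ 142.6 -160.6   -2.5] turn [ 0.06 -0.16  9.17]
```

View pics/chk2.png

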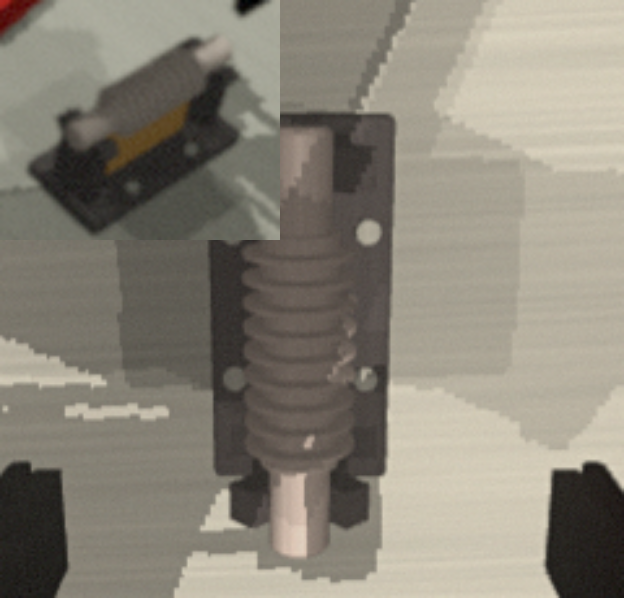

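Run:
```python
from h import *
c=optics.capture("scene")
for p,z in [((122,275),0),((123,255),.04),((103,195),.04),((84,235),.06),((84,235),.1),((16,210),.15)]: print(p,z,onz(c,p,z).round(3))
```

```text
(122, 275) 0 [ 0.54  -0.455 -0.   ]
(123, 255) 0.04 [ 0.516 -0.448  0.04 ]
(103, 195) 0.04 [ 0.288 -0.552  0.04 ]
(84, 235) 0.06 [ 0.467 -0.545  0.06 ]
(84, 235) 0.1 [ 0.513 -0.52   0.1  ]
(16, 210) 0.15 [ 0.481 -0.664  0.15 ]
```

>>> move_arm --plan '[[[140,-160,-2.5,0,0,9,1],[140,-160,-2.5,0,0,9,1],[140,-160,-2.5,0,0,9,1],[140,-160,-2.5,0,0,9,1],[140,-160,-2.5,0,0,9,1],[140,-160,-2.5,0,0,9,1],[140,-160,-2.5,0,0,9,1],[140,-160,-2.5,0,0,9,1],[140,-160,-2.5,0,0,9,1]]]'

```text
t: 20.55
eef_pos: [0.4766, -0.3895, 0.2014]
orientation: [-0.0, 0.102, 0.995, 0.0]
wrist_force: [-0.3, -0.4, 1.0]
finger_gap: 0.0868
grasp_force: 0.0
```

Run:
```python
from h import *
p,_=pose(); print(p.round(4))
c=optics.capture("wrist"); cv2.imwrite("pics/w7.png",c["frame"]); np.save("w7view.npy",c["view"])
g=[.472,-.391,.05]; o=rings(c,g); print(proj(c,g).round(1))
for a in o[10:190:2]: print(int(a[0]),a[1].round(1),a[2].round(1),end="; ")
```

```text
[ 0.4766 -0.3895  0.2014]
[313.5 219.7]
130 292.3 335.5; 132 314.0 308.5; 134 307.5 311.8; 136 311.9 317.6; 138 305.3 327.6; 140 304.2 329.1; 142 304.1 329.2; 144 304.1 329.2; 146 304.2 328.8; 148 304.1 328.9; 150 304.1 328.7; 152 304.1 328.7; 154 304.0 328.6; 156 304.1 328.6; 158 304.1 328.5; 160 304.0 328.6; 162 304.1 328.5; 164 303.7 328.4; 166 304.0 328.3; 168 303.8 328.2; 170 303.8 328.0; 172 303.9 327.7; 174 303.6 327.7; 176 299.7 330.2; 178 294.4 334.5; 180 294.9 336.6; 182 298.1 334.8; 184 294.5 334.3; 186 294.7 336.5; 188 297.3 334.6; 190 294.5 335.0; 192 294.6 336.4; 194 296.6 334.4; 196 294.5 335.0; 198 294.7 336.2; 200 295.6 334.4; 202 294.0 335.0; 204 294.7 335.6; 206 295.4 333.8; 208 294.1 335.1; 210 294.8 335.4; 212 294.8 333.9; 214 294.2 335.2; 216 295.0 335.2; 218 294.5 333.6; 220 294.0 335.0; 222 294.9 334.5; 224 294.0 333.3; 226 294.1 334.7; 228 294.9 334.0; 230 293.8 333.6; 232 294.0 334.5; 234 294.5 333.4; 236 293.4 334.0; 238 294.0 334.2; 240 293.8 333.1; 242 293.4 334.1; 244 294.3 333.8; 246 293.5 333.5; 248 293.4 333.8; 250 293.8 333.2; 252 293.3 333.4; 254 293.5 333.5; 256 293.8 332.8; 258 293.2 333.4; 260 293.7 333.3; 262 295.7 332.2; 264 299.5 329.5; 266 301.8 324.1; 268 301.6 324.1; 270 301.5 324.2; 272 301.4 323.9; 274 301.4 323.8; 276 301.5 323.9; 278 301.5 323.7; 280 299.7 324.0; 282 304.0 328.4; 284 256.7 426.0; 286 251.5 381.3; 288 261.4 359.0; 290 261.4 359.0; 292 274.6 427.0; 294 269.0 423.5; 296 241.0 491.0; 298 240.0 426.5; 300 263.8 381.5; 302 278.0 425.0; 304 253.5 403.3; 306 252.5 223.0; 308 277.7 491.0;
```

Run:
```python
from h import *
c=optics.capture("wrist"); c["view"]=np.load("w7view.npy")
m,a=fitline(c,[(315.5,179.3),(313.3,259.5)],.052)
for i in range(2): go([m[0],m[1],.056],a); optics.capture("wrist")
```

```text
mean [ 0.4723 -0.3904  0.052 ] ang -13.38 spacing [63.8]
shift [  3.8  -1.3 145.5] turn [ 0.01 -0.    1.65]
shift [  3.7  -1.1 145.6] turn [ 0.01 -0.    1.64]
```

>>> move_arm --plan '[[[3.5,-1,45,0,0,1.6,0.7],[3.5,-1,80,0,0,1.6,0.7],[3.5,-1,110,0,0,1.6,0.7],[3.5,-1,135,0,0,1.6,0.7],[3.5,-1,145,0,0,1.6,0.7],[3.5,-1,145,0,0,1.6,0.6],[3.5,-1,145,0,0,1.6,0.3],[3.5,-1,145,0,0,1.6,0],[3.5,-1,145,0,0,1.6,0],[3.5,-1,145,0,0,1.6,0],[3.5,-1,145,0,0,1.6,0],[3.5,-1,145,0,0,1.6,0]]]' --squeeze 25

```text
t: 21.95
eef_pos: [0.4726, -0.3912, 0.058]
orientation: [0.001, 0.117, 0.993, -0.0]
wrist_force: [1.6, 3.9, 6.7]
finger_gap: 0.0316
grasp_force: 25.0
```

Run:
```python
from h import *
print(get_obs()["finger_gap"],get_obs()["grasp_force"],pose()[0].round(4))
c=optics.capture("scene"); im=c["frame"]
h=cv2.cvtColor(im,cv2.COLOR_BGR2HSV); m=cv2.inRange(h,(0,150,60),(8,255,255))|cv2.inRange(h,(172,150,60),(180,255,255)); m[:270]=0;m[370:]=0;m[:,:255]=0;m[:,360:]=0
q=cv2.convexHull(cv2.findNonZero(m)); q=cv2.approxPolyDP(q,4,True)[:,0]; print(q.tolist())
for p in q: print(p,onz(c,p,.030).round(4),onz(c,p,0).round(4))
```

```text
0.03159818828345956 25.00271111726761 [ 0.4726 -0.3912  0.058 ]
[[346, 345], [279, 355], [269, 290], [331, 281]]
[346 345] [0.7786 0.0382 0.03  ] [0.7561 0.0408 0.    ]
[279 355] [ 0.7969 -0.0915  0.03  ] [ 0.775  -0.0933  0.    ]
[269 290] [ 0.6274 -0.1154  0.03  ] [ 0.5995 -0.118   0.    ]
[331 281] [0.6062 0.0184 0.03  ] [0.5776 0.0204 0.    ]
```

Run:
```python
from h import *
c=optics.capture("wrist"); c["view"]=np.load("w6view.npy")
fitline(c,[(459.5,196),(466.5,298)],.008)
A,B=onz(c,(380,199),.03),onz(c,(555,175),.03); d=B-A; n=np.array([d[1],-d[0]])/np.linalg.norm(d[:2]); print(A.round(4),B.round(4),np.linalg.norm(d).round(4),np.degrees(np.arctan2(n[1],n[0])),((A+B)[:2]/2+n*.08).round(4))
go([.4726,-.3912,.20])
a=np.radians(9); go([.691,-.037,.20],a)
```

```text
mean [ 0.6716 -0.0393  0.008 ] ang 7.95 spacing [99.3]
[ 0.6179 -0.1189  0.03  ] [0.6032 0.022  0.03  ] 0.1417 5.9593498626106625 [ 0.6902 -0.0402]
shift [  -0.2   -0.  -142. ] turn None
shift [-130.3  395.2 -141.8] turn [ -0.03   0.1  -22.43]
```

The ribs' midline passes through (0.690, -0.037) at about 8°. With the present grip the fingertips would reach below the tray floor, so I regrip 8 mm higher.

>>> move_arm --plan '[[[0,0,0,0,0,0,0.45],[0,0,0,0,0,0,0.45],[0,0,-4,0,0,0,0.45],[0,0,-8,0,0,0,0.45],[0,0,-8,0,0,0,0.45],[0,0,-8,0,0,0,0.45],[0,0,-8,0,0,0,0],[0,0,-8,0,0,0,0],[0,0,-8,0,0,0,0],[0,0,-8,0,0,0,0],[0,0,-8,0,0,0,0],[0,0,-8,0,0,0,0]]]' --squeeze 30

```text
t: 23.25
eef_pos: [0.4717, -0.3909, 0.0645]
orientation: [-0.0, 0.117, 0.993, 0.0]
wrist_force: [0.0, 2.0, 1.1]
finger_gap: 0.0311
grasp_force: 30.0
```

Run:
```python
from h import *
for i in range(2): print(pose()[0].round(4)); optics.capture("wrist")
go([.69,-.037,.20],np.radians(8.2))
```

```text
[ 0.4717 -0.3909  0.0645]
[ 0.4717 -0.3909  0.0645]
shift [-130.1  395.  -135.4] turn [ 3.000e-02 -2.000e-02 -2.163e+01]
```

>>> move_arm --plan '[[[0,0,-45,0,0,0,0],[0,0,-90,0,0,0,0],[0,20,-130,0,0,0,0],[-15,60,-135,0,0,-4,0],[-30,105,-135,0,0,-8,0],[-45,150,-135,0,0,-12,0],[-60,195,-135,0,0,-16,0],[-78,240,-135,0,0,-20,0],[-94,285,-135,0,0,-21.6,0],[-110,330,-135,0,0,-21.6,0],[-124,370,-135,0,0,-21.6,0],[-130,395,-135,0,0,-21.6,0]]]'

```text
t: 24.55
eef_pos: [0.6912, -0.0342, 0.1989]
orientation: [0.0, -0.072, 0.997, 0.0]
wrist_force: [0.5, 0.2, -2.4]
finger_gap: 0.0312
grasp_force: 30.0
```

>>> move_arm --plan '[[[0,0,0,0,0,0,0],[0,0,0,0,0,0,0],[0,0,0,0,0,0,0],[0,0,0,0,0,0,0]]]'

```text
t: 24.95
eef_pos: [0.6895, -0.0386, 0.1995]
orientation: [-0.0, -0.07, 0.998, -0.0]
wrist_force: [-0.1, 0.0, -2.0]
finger_gap: 0.0312
grasp_force: 30.0
```

Run:
```python
from h import *
print(get_obs()["finger_gap"],get_obs()["grasp_force"])
for i in range(2): go([.69,-.037,.0345],np.radians(8.2)); c=optics.capture("wrist")
```

```text
0.031241996487438015 29.99962091445923
shift [ -0.8   1.6 165. ] turn [-0.02 -0.02 -0.13]
shift [ -0.7   1.6 165.2] turn [-0.01 -0.01 -0.13]
```

Lowering to 8 mm above the floor contact, then slowly on down.

>>> move_arm --plan '[[[-0.7,1.3,45,0,0,0,0],[-0.7,1.3,90,0,0,0,0],[-0.7,1.3,130,0,0,0,0],[-0.7,1.3,150,0,0,0,0],[-0.7,1.3,157,0,0,0,0],[-0.7,1.3,157,0,0,0,0],[-0.7,1.3,157,0,0,0,0],[-0.7,1.3,157,0,0,0,0],[-0.7,1.3,157,0,0,0,0],[-0.7,1.3,157,0,0,0,0]]]'

```text
t: 26.05
eef_pos: [0.6912, -0.0359, 0.0439]
orientation: [0.001, -0.071, 0.997, -0.0]
wrist_force: [-0.4, 0.4, -2.1]
finger_gap: 0.0316
grasp_force: 30.0
```

>>> move_arm --plan '[[[0,0,2,0,0,0,0],[0,0,4,0,0,0,0],[0,0,5.5,0,0,0,0],[0,0,6.5,0,0,0,0],[0,0,6.5,0,0,0,0],[0,0,6.5,0,0,0,0]]]'

```text
t: 26.65
eef_pos: [0.6904, -0.0358, 0.036]
orientation: [-0.0, -0.071, 0.997, 0.0]
wrist_force: [0.5, -0.4, -1.0]
finger_gap: 0.0308
grasp_force: 30.0
```

>>> move_arm --plan '[[[0,0,0.5,0,0,0,0],[0,0,1,0,0,0,0],[0,0,1.3,0,0,0,0],[0,0,1.3,0,0,0,0],[0,0,1.3,0,0,0,0]]]'

```text
t: 27.15
eef_pos: [0.6905, -0.0358, 0.0349]
orientation: [0.0, -0.071, 0.997, -0.0]
wrist_force: [-0.8, 0.2, -2.4]
finger_gap: 0.0315
grasp_force: 30.0
```

>>> move_arm --plan '[[[0,0,0.5,0,0,0,0],[0,0,1,0,0,0,0],[0,0,1.3,0,0,0,0],[0,0,1.3,0,0,0,0]]]'

```text
t: 27.55
eef_pos: [0.6906, -0.0358, 0.0345]
orientation: [0.0, -0.071, 0.997, -0.0]
wrist_force: [-3.2, -0.3, 5.1]
finger_gap: 0.0312
grasp_force: 30.0
```

Contact at the expected height. Release and rise.

>>> move_arm --plan '[[[0,0,0,0,0,0,0.45],[0,0,0,0,0,0,0.6],[0,0,0,0,0,0,0.6],[0,0,0,0,0,0,0.6],[0,0,-10,0,0,0,0.6],[0,0,-50,0,0,0,0.6],[0,0,-100,0,0,0,0.6],[0,0,-150,0,0,0,0.6],[0,0,-200,0,0,0,0.6],[0,0,-200,0,0,0,0.6],[0,0,-200,0,0,0,0.6],[0,0,-200,0,0,0,0.6]]]'

```text
t: 28.75
eef_pos: [0.6897, -0.0357, 0.2325]
orientation: [-0.001, -0.071, 0.997, 0.0]
wrist_force: [-0.6, -0.4, -1.0]
finger_gap: 0.0522
grasp_force: 0.0
```

Run:
```python
from h import *
print(np.round(get_obs()["wrist_force"],1),pose()[0])
cv2.imwrite("pics/fin.png",cv2.resize(optics.capture("side")["frame"][130:355,180:480],(800,600),interpolation=cv2.INTER_CUBIC))
```

```text
[-0.6 -0.4 -1. ] [ 0.68974867 -0.03568479  0.23247654]
```

View pics/fin.png

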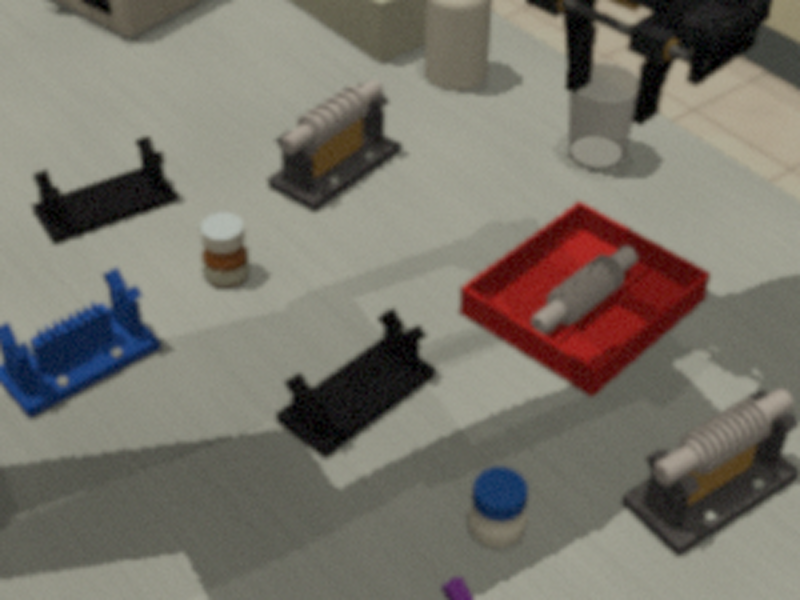

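The side view shows all three placed: the coarse spindle on its gauge at (330,125), the medium one at (725,440), and the odd one flat between the tray ribs at (585,290). The jar (225,250) and pot (498,505) are still standing where they were. Handing in.

```bash
python3 -c "
from rig import workorder; print(workorder.close_job())"
```

```text
the job is handed in; nothing more can be done
None
```

The job is handed in at about 29 s: the coarse and medium spindles are seated on their matching gauges, the odd one lies flat in the red tray, and the jar and pot look untouched; close_job gave no verdict.

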